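# Push a vial rack through a spring gate, holding the gate open

### The arm

A 6-joint arm with a two-finger parallel gripper is mounted at the origin on a cart in front of the work surface, level with it; the furniture and walls round the work are solid. World frame = base frame: x ahead of the robot, y to its left, z up, the work surface at z = 0. Lengths are in m, angles in degrees, forces in N, time in s.
With the tool pointing down it reaches from about 0.4 to 0.825 m from the base axis. Payload 7 kg.
Tool frame: the origin (TCP) lies at the very end of the fingers, on their centre line; the grasp point (between the pads) lies 19 mm behind it (ctrl.grip_point_offset is the distance from the TCP to the grasp point, in m); x points along the fingers, z is the direction in which the jaws open and shut, and the axes are right-handed (so a half turn about x gives the same grasp; the last joint's range is limited). The gripper opens to 88 mm and grips with 3 to 60 N. Pads are 19 mm wide; open, the fingers measure 130 mm over their backs; the gripper's body (78 mm by 193 mm) begins 47 mm behind the grasp point.
Start: joints at [84.689, 20.546, 0.682, 0, -70.136, -16.507], TCP at [0.251, 0.627, 0.227] pointing down, gripper open.
Joint ranges: [-176.03, 176.03], [-82.01, 121.73], [-58.28, 71.71], [-173.87, 95.51], [-174.79, -0.11], [-173.66, 173.66]. Speed limits (degrees/s): [136.94, 136.94, 172.46, 180, 180, 180].

### API

Orientations are given as [roll, pitch, yaw] about the fixed x, y, z axes, in that order (R = Rz(yaw) Ry(pitch) Rx(roll)).
In Python, from plant import get_obs, snapshot, calibration, close_job, ctrl gives the robot as it stands.
- The arm moves only by the tool move_arm, never from a script. Its argument "commands" is a list that holds one entry, the list of rows, each a list of 4 numbers: the shift along the tool's x, y, z in cm, then the turn about the tool's x in rad. In form: [[[dx, dy, dz, spin], ...]]. A call has 1 to 8 rows; each row shifts and turns the commanded pose from where the row before left it, along the tool's axes as they then stand; what a row does not reach is not made up. A row lasts 1/10 s, in which the tool goes at most 50 mm and 8.59 degrees, less where a joint would pass 70% of its speed; a pose out of reach is approached as far as the arm can. A call with a gripper value outside its range is refused whole. "jaw" is the finger opening in cm, from 0 to 8.76, set as the call begins (left out, the last holds). The fingers move at their own pace and stop on an object; the grip force is fixed at half the most. Time passes only in rows, so rows that do not move let the fingers close. It gives the time, the measured TCP pose, the force and the opening at its end, in the units of the state.
- get_obs(): the state, without advancing time (a new reading comes with each control period).
- snapshot(name): name is "side" or "top" or "wrist"; returns (picture, depth): 420x560x3 uint8, red, green, blue; 420x560 float32, m along the optical axis (not along the pixel's ray), 0 where there is no reading.
- calibration(name): a dict with "mtx" (3x3 intrinsics, pixels), "T" (4x4, takes a point from camera to world coordinates); the wrist camera has in their place "tool_from_camera" (4x4, takes a point from camera to tool coordinates, whose origin is the TCP and whose axes are the tool frame's). Camera axes: x right, y up, looking along -z (the intrinsics and any distortion apply to the point x, -y, -z); pixel columns grow to the right and rows downward; lengths in m; the calibration is good to about 2 mm. A picture is of the moment at which its call begins: read the wrist's pose just before it. calibration takes no time and is no camera call.
- close_job(): hands the job in, once; it reports no verdict.
The state is a dict: "clock": time; "joint_pos": joint angles; "qvel": joint speeds; "tau": joint torques, N m; "tool_pos": TCP position; "orientation": TCP orientation; "force": force on the tool from outside, world axes, zero at the start; "moment": the same for the moment, N m; "opening": finger opening in m.
Only numpy, scipy, OpenCV 4.12 (cv2) and the standard library are available. Lean on these libraries where they do the work, as an engineer would, in place of code of your own. Each camera call takes 0.05 s, during which the arm holds its last target. There are 200 camera calls.

### The job

With a fingertip press the yellow bar beside the lane down to swing the red gate clear, and while you hold it down push the blue vial rack along the lane, past the gate, until it stands fully home against the end stop. Then let the bar come up so that the gate is shut again behind the rack. Only touch and push: do not lift the rack or its vials, do not shove the rack hard against the shut gate or let the gate down onto it, and leave the other things on the bench where they are.

Things in the scene. Friction and masses are not known exactly. Their poses are not given: they have to be found in the camera images.
- chute: Transfer lane: straight grey channel fixed on the bench. Origin on the bench top under the red gate, mid channel; x = direction of travel, y sideways towards the yellow bar (robot's side), z up. 'Lane' numbers elsewhere are in this frame, mm. Floor z = 24, open loading end x = -125, end stop x = 100 (52 high); 48 wide between guide walls with tops at z = 33. Place and yaw vary.
- hinge_rod (a point): Middle of the 9 mm hinge rod, lane (-25, 36, 40) mm. The rod runs parallel to the lane from lane x = -125 to 75, on two posts at lane x = -105 and 60 that reach z = 49.
- lane_end (a point): Middle of the foot of the end stop's face: chute frame (100, 0, 24) mm. The rack is home when its nose touches this face.
- gate_hinge (a joint): Angle of the spring gate about the hinge rod, rad: 0 shut, 1.05 at its open stop. The rack passes freely from 0.8 on. A light spring shuts it by itself: pressing the bar down takes about 3 N at first and 7 N when open.
- gate: The gate: red leaf, hinge rod and yellow press bar in one piece, turning together. Red leaf 4 mm thick; origin on the rod, lane (0, 36, 40) mm. Shut, the leaf stands across the bar's half of the channel at lane x = -2 to 2, y = 8 to 32, z = 50 to 68, and blocks the rack. As the bar goes down it swings up and sideways over the rod; open, its top is at z = 79 and it lies wholly beyond y = 23.
- bar_front (a point): Upper face of the yellow press bar, 10 mm from its end at the gate (lane x = 30). The bar is a flat strip 200 x 36 x 4 mm, parallel to the lane, x = -160 to 40, so a fingertip can hold it down and slide along it. Lane y, z of its two edges: shut (44, 61) and (75, 79); gate at 0.95 rad (58, 46) and (91, 31).
- bar_mid (a point): Middle of the press bar's upper face. Lane x = -60 mm; y = 58, z = 72 with the gate shut, y = 75, z = 40 at 0.95 rad. A fingertip that comes straight down at lane y about 68 (64 to 73 will do), anywhere along the bar, stays on it all the way; with the gate clear it stands at z = 45 to 40. Too far in (y under 60) it slips off the inner edge.
- rack: Blue vial rack, block 80 long (its x), 44 wide, 40 high, with two vials, about 0.2 kg in all; it lies in the channel with 2 mm play each side. Origin: centre of its underside, x towards its nose (the end stop). Starts at lane x = -70 to -52, z = 24; home is lane x = 60 mm. Push its plain flat tail face (own x = -40 mm); its top is 64 mm above the bench.
- vial_blue: Blue-capped vial 24 mm thick, 54 tall, standing loose in the rack's front pocket (rack frame x = 21 mm); origin at the centre of its underside, 3 mm above the rack's underside. Its cap stands 81 mm above the bench.
- vial_red: Red-capped vial of the same size in the rack's rear pocket (rack frame x = -12 mm, so 16 mm of rack lie behind it); origin at the centre of its underside.
- sample_pot: Bystander: red-capped pot, 46 mm across, 57 tall, beyond the lane; origin at the centre of its underside.
- vial_d: Bystander: orange-capped vial, 25 mm thick, 60 tall, beyond the lane; origin at the centre of its underside.
- timer: Bystander: black bench timer, 34 x 72 x 59 mm, standing in front of the light box on the right; origin at the centre of its underside.
- pen_black: Bystander: black marker pen, 126 mm long (its y), 15 thick, lying on the grey tray at the left of the lane; origin under its middle.
- stopcock: Bystander: small white stopcock with blue lever, 44 mm long, 17 high, lying on the grey tray at the left of the lane; origin under its middle.
- tube_a: Bystander: red-capped centrifuge tube, 120 mm long (its y), 21 thick, lying on the grey tray at the left of the lane; origin under its middle.

How it is judged:
By the outcome, as a careful person would: the job done as asked, in the order asked, and still so for the second after the job is handed in, with the robot touching nothing.
It also fails if it takes over 45 s, if anything falls off the work surface, if the arm or the gripper's body presses on something with over 40 N, if the wrist force passes 120 N, or if a joint passes its speed limit or range.

## Working session

There is one attempt and no reset: what is moved stays moved. The work goes in short steps, Python scripts to look and compute and a tool call to move; the robot and the scene stay as the last step left them, time stands still between calls to the robot, and variables do not carry over. Pictures are saved under pics/ and viewed, about 8 in all and at most 12, crops included, and the job is handed in when it is done.

Besides the shell and the picture viewer there is one more tool, called after "Emit:" as a command line: name --argument value ..., lists and objects as JSON in quotes. move_arm: Moves the arm, as the interface text tells. Its arguments: {"type":"object","properties":{"commands":{"type":"array"},"jaw":{"type":"number"}},"required":["commands"]}

```bash
mkdir -p pics
cat > h.py <<'E'
import numpy as np, cv2
from plant import *
def save(n,f):
    p,d=snapshot(n); cv2.imwrite('pics/'+f+'.png',p[:,:,::-1]); np.save('pics/'+f+'.npy',d); return p,d
def px(n,d,u,v,r=1):
    c=calibration(n); K=np.array(c['mtx']); z=d[v-r:v+r+1,u-r:u+r+1]; z=np.median(z[z>0])
    q=np.array([(u-K[0,2])/K[0,0]*z,-(v-K[1,2])/K[1,1]*z,-z,1]); return (np.array(c['T'])@q)[:3]
E
python3 - <<'E'
from h import *
o=get_obs(); print(o)
for n in('top','side'):
    save(n,n+'0'); c=calibration(n); print(c)
print(ctrl.grip_point_offset)
E
```

```text
{'clock': 0.0, 'joint_pos': array([ 8.46884947e+01,  2.05915867e+01,  6.33179443e-01, -2.04563113e-02,
       -7.01349588e+01, -1.65038254e+01]), 'qvel': array([ 0.11532109,  0.03495595,  0.04723637, -0.05389639, -0.01205551,
        0.03529653]), 'tau': array([ 5.12811657e-04, -5.82718241e+01,  2.93053436e+01,  6.99672773e+00,
        6.93808499e-03, -1.57439986e-04]), 'tool_pos': array([0.25071561, 0.6261822 , 0.2256154 ]), 'orientation': array([   4.86720294,   89.90467355, -106.95509466]), 'force': array([-0.54309619, -0.41532685,  0.41164208]), 'moment': array([ 0.06588659,  0.0237732 , -0.03450287]), 'opening': 0.08770450618867165}
{'mtx': array([[387.40148931,   0.        , 284.16176226],
       [  0.        , 387.40148931, 206.08737863],
       [  0.        ,   0.        ,   1.        ]]), 'T': array([[-1.40934981e-02,  9.89363651e-01, -1.44778934e-01,
         4.15776953e-01],
       [-9.99900424e-01, -1.38410551e-02,  2.75080069e-03,
        -1.15407889e-01],
       [ 7.17649010e-04,  1.44803286e-01,  9.89460203e-01,
         9.38078005e-01],
       [ 0.00000000e+00,  0.00000000e+00,  0.00000000e+00,
         1.00000000e+00]])}
{'mtx': array([[471.16369486,   0.        , 275.09350166],
       [  0.        , 471.16369486, 207.34273199],
       [  0.        ,   0.        ,   1.        ]]), 'T': array([[ 0.97994774,  0.08619597, -0.17964597,  0.36263153],
       [-0.19920519,  0.40372335, -0.89293043, -1.03192488],
       [-0.00443973,  0.91081157,  0.41279848,  0.48690403],
       [ 0.        ,  0.        ,  0.        ,  1.        ]])}
0.0188
```

View pics/top0.png

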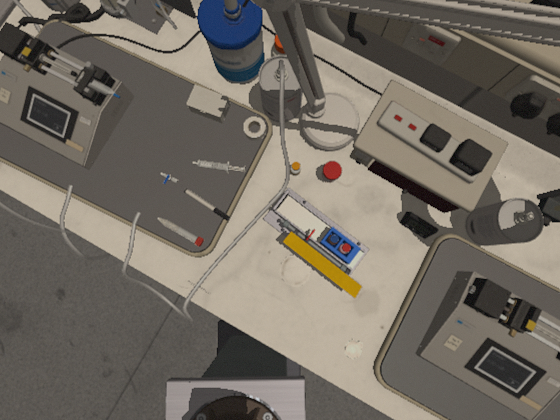

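View pics/side0.png

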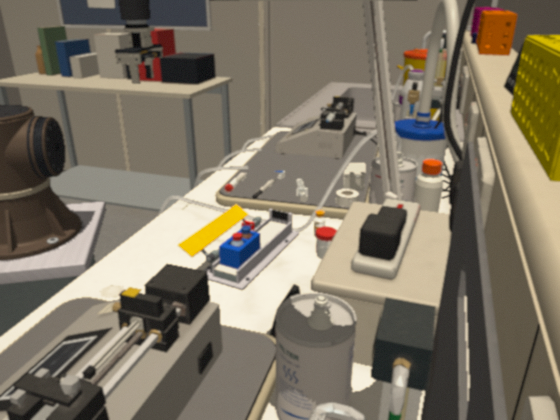

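The top view shows the lane running from the loading end at about (355,275) up-left to the end stop at about (278,205). The rack is at (340,243), the yellow bar runs from (287,238) to (358,290), and the red gate is near (308,235). In the side view the rack is at (240,248) and the bar at (215,230). I'll enlarge the top crop.

Run:
```python
from h import *
p=cv2.imread('pics/top0.png'); c=p[175:305,255:385]; cv2.imwrite('pics/c0.png',cv2.resize(c,(780,780)[:2],interpolation=cv2.INTER_CUBIC)[:600*1+0] if 0 else cv2.resize(c,(598,598),interpolation=cv2.INTER_CUBIC))
d=np.load('pics/top0.npy')
hsv=cv2.cvtColor(p,cv2.COLOR_BGR2HSV)
def reg(lo,hi,name):
    m=cv2.inRange(hsv,lo,hi); m[:175]=0;m[305:]=0;m[:,:255]=0;m[:,385:]=0
    n,l,s,ce=cv2.connectedComponentsWithStats(m); k=1+s[1:,4].argmax(); m=l==k
    v,u=np.nonzero(m); P=np.array([px('top',d,a,b,0) if d[b,a]>0 else [np.nan]*3 for a,b in zip(u,v)]); P=P[~np.isnan(P[:,0])]
    print(name,len(P),P.mean(0),np.percentile(P[:,2],[5,50,95])); 
    r=cv2.minAreaRect(P[:,:2].astype(np.float32)*1000); print(r, cv2.boxPoints(r)); return P
Y=reg((15,120,80),(32,255,255),'bar'); B=reg((100,120,50),(125,255,255),'rack')
```

```text
bar 1297 [ 0.41280867 -0.19937854  0.06966403] [0.061957   0.0714849  0.07942195]
((415.5693664550781, -199.9651336669922), (202.65635681152344, 37.3471565246582), 51.49601745605469) [[ 337.8723  -267.6354 ]
 [ 367.09888 -290.8866 ]
 [ 493.26642 -132.29486]
 [ 464.03986 -109.04367]]
rack 533 [ 0.4533485  -0.24148725  0.06047843] [0.03089884 0.06275759 0.07938181]
((453.584228515625, -242.62313842773438), (77.78660583496094, 43.3249626159668), 51.118473052978516) [[ 412.30737 -259.30164]
 [ 446.0335  -286.49725]
 [ 494.86108 -225.94464]
 [ 461.13495 -198.74902]]
```

View pics/c0.png

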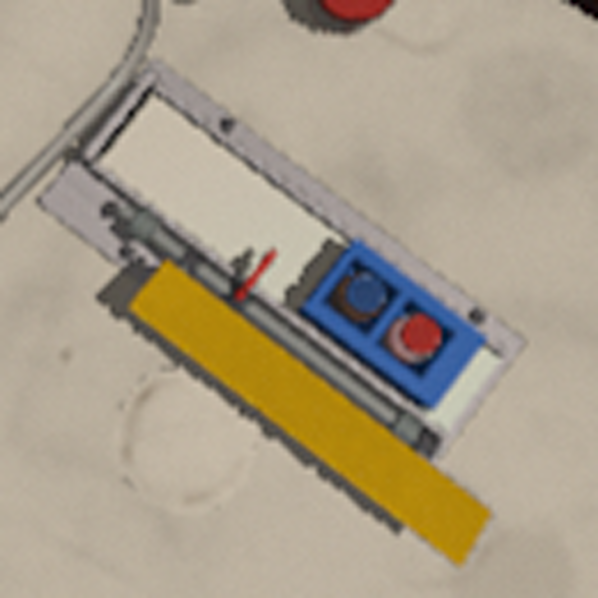

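```bash
cat >> h.py <<'E'
from scipy.optimize import least_squares
from scipy.spatial.transform import Rotation as Ro
def proj(n,P,T=None):
    c=calibration(n); K=np.array(c['mtx']); T=np.array(c['T']) if T is None else T
    q=(np.c_[P,np.ones(len(P))]@np.linalg.inv(T).T)[:,:3]*[1,-1,-1]; q=q@K.T; return q[:,:2]/q[:,2:]
def lane(p,L):
    x,y,a=p[:3]; c,s=np.cos(a),np.sin(a); L=np.asarray(L,float)/1000
    return np.c_[x+c*L[:,0]-s*L[:,1],y+s*L[:,0]+c*L[:,1],L[:,2]]
def toolR(): 
    o=get_obs(); return Ro.from_euler('xyz',o['orientation'],degrees=True).as_matrix(),o
E
python3 - <<'E'
from h import *
d=np.load('pics/top0.npy')
bar=[(40,44,61),(40,75,79),(-160,44,61),(-160,75,79)]
ub=np.array([(172,262),(130,300),(492,513),(462,566)])/4.6+[255,175]-.4
rk=[(40,-22,64),(-40,-22,64),(-40,22,64),(40,22,64)]
ur=np.array([(360,240),(488,340),(432,408),(303,307)])/4.6+[255,175]-.4
def res(p):
    L=bar+[(a+p[3],b,c) for a,b,c in rk]
    return (proj('top',lane(p,L))-np.r_[ub,ur]).ravel()
r=least_squares(res,[.497,-.19,.9,-60]); print(r.x,np.degrees(r.x[2]),r.fun.reshape(-1,2).round(1))
p=r.x; np.save('p.npy',p)
print('check stop top/loading floor px in crop', ((proj('top',lane(p,[(100,-24,52),(100,24,52),(-125,-24,33),(-125,24,33),(-105,36,49),(60,36,49)]))+.4-[255,175])*4.6).round())
R,o=toolR(); print(R.round(3)); a=p[2]
Y=np.array([-np.sin(a),np.cos(a),0])
for s in(1,-1):
    z=s*Y; print('spin',np.arctan2(-(z@R[:,1]),z@R[:,2]))
print('start',lane(p,[(p[3]-60,34,0)]),'end',lane(p,[(10,34,0)]))
# heights along the path
for w in [(.25,.627),(.35,.46),(.45,.3),(.48,.15),(.5,0),(.45,-.13),(.4,-.26)]:
    P=[];
    for v in range(0,420,3):
        for u in range(0,560,3):
            if d[v,u]>0:
                q=px('top',d,u,v,0)
                if np.hypot(q[0]-w[0],q[1]-w[1])<.13:P.append(q[2])
    if P: print(w,max(P))
E
```

```text
[  0.49678214  -0.19204282   0.88323909 -67.02746333] 50.60587201660611 [[-0.7 -1.2]
 [-0.1  0.9]
 [ 0.3  0.4]
 [-0.2  0.8]
 [-0.2 -0.8]
 [ 0.2 -0.4]
 [ 0.5  0.3]
 [ 0.2 -0.1]]
check stop top/loading floor px in crop [[159.  79.]
 [100. 153.]
 [508. 360.]
 [450. 435.]
 [409. 429.]
 [147. 221.]]
[[-0.     0.928 -0.372]
 [-0.001 -0.372 -0.928]
 [-1.     0.     0.001]]
spin 1.8774463386391593
spin -1.2641463149506338
start [[ 0.38988884 -0.26863132  0.        ]] end [[ 0.4768535  -0.16273669  0.        ]]Traceback (most recent call last):
  File "<stdin>", line 24, in <module>
  File "h.py", line 6, in px
    c=calibration(n); K=np.array(c['mtx']); z=d[v-r:v+r+1,u-r:u+r+1]; z=np.median(z[z>0])
ValueError: time passes only in moves, steps and waits
```

Run:
```python
from h import *
d=np.load('pics/top0.npy'); c=calibration('top'); K=c['mtx'];T=c['T']
v,u=np.mgrid[0:420,0:560]; q=np.stack([(u-K[0,2])/K[0,0]*d,-(v-K[1,2])/K[1,1]*d,-d,0*d+1],-1)@T.T; q=q[d>0]
W=[(.25,.627),(.45,.3),(.48,0),(.39,-.269)]
for a,b in zip(W,W[1:]):
    a,b=np.array(a),np.array(b)
    for t in (0,.25,.5,.75,1):
        w=a+t*(b-a); m=np.hypot(q[:,0]-w[0],q[:,1]-w[1])<.13; print(w.round(2), q[m,2].max().round(3) if m.any() else None)
R,o=toolR(); pos=o['tool_pos']
for w in W[1:]:
    D=np.r_[w,.24]-pos; print(w,'tool cm',(R.T@D*100).round(1)); pos=np.r_[w,.24]
```

```text
[0.25 0.63] -0.886
[0.3  0.55] -0.886
[0.35 0.46] -0.014
[0.4  0.38] 0.032
[0.45 0.3 ] 0.047
[0.45 0.3 ] 0.047
[0.46 0.22] 0.051
[0.46 0.15] 0.052
[0.47 0.08] 0.052
[0.48 0.  ] 0.081
[0.48 0.  ] 0.081
[ 0.46 -0.07] 0.083
[ 0.44 -0.13] 0.083
[ 0.41 -0.2 ] 0.083
[ 0.39 -0.27] 0.083
(0.45, 0.3) tool cm [-1.4 30.6 22.9]
(0.48, 0) tool cm [ 0.  13.9 26.7]
(0.39, -0.269) tool cm [ 0.   1.6 28.3]
```

Emit:
move_arm --commands '[[[-0.2,3.8,2.9,0],[-0.2,3.8,2.9,0],[-0.2,3.8,2.9,0],[-0.2,3.8,2.9,0],[-0.2,3.8,2.9,0],[-0.2,3.8,2.9,0],[-0.2,3.8,2.9,0],[0,3.8,2.9,0]]]' --jaw 4.7

```text
clock: 0.9
tool_pos: [0.4474, 0.2965, 0.2408]
orientation: [167.1, 90.0, 55.3]
force: [0.2, -0.2, 0.4]
opening: 0.0468
```

Emit:
move_arm --commands '[[[0,2.0,3.8,0],[0,2.0,3.8,0],[0,2.0,3.8,0],[0,2.0,3.8,0],[0,2.0,3.8,0],[0,2.0,3.8,0],[0,2.0,3.9,0]]]'

```text
clock: 1.6
tool_pos: [0.4773, -0.0033, 0.2406]
orientation: [176.4, 90.0, 64.6]
force: [0.6, -0.0, -0.1]
opening: 0.0474
```

Emit:
move_arm --commands '[[[0,0.2,4.0,0],[0,0.2,4.0,0],[0,0.2,4.0,0],[0,0.2,4.0,0],[0,0.2,4.0,0],[0,0.2,4.0,0],[0,0.2,4.0,0]]]'

```text
clock: 2.3
tool_pos: [0.3855, -0.2681, 0.2406]
orientation: [148.9, 90.0, 37.1]
force: [1.6, -0.8, 0.6]
opening: 0.047
```

Emit:
move_arm --commands '[[[0,0,0,0.145],[0,0,0,0.145],[0,0,0,0.145],[0,0,0,0.145],[0,0,0,0.145],[0,0,0,0.145],[0,0,0,0.145],[0,0,0,0.145]]]'

```text
clock: 3.1
tool_pos: [0.3863, -0.2667, 0.2403]
orientation: [-25.7, 90.0, 155.7]
force: [0.4, 0.2, 0.4]
opening: 0.0472
```

Emit:
move_arm --commands '[[[0,0,0,0.145],[0,0,0,0.145],[0,0,0,0.145],[0,0,0,0.145],[0,0,0,0.137],[0,0,0,0],[0,0,0,0]]]'

```text
clock: 3.8
tool_pos: [0.3864, -0.2667, 0.2404]
orientation: [15.9, 90.0, 156.8]
force: [0.3, 0.2, 0.9]
opening: 0.0471
```

Run:
```python
from h import *
R,o=toolR(); p,d=save('wrist','w1'); c=calibration('wrist'); np.savez('w1.npz',R=R,pos=o['tool_pos']); print(c, R.round(3),o['joint_pos'].round(1))
q=cv2.resize(p,(784,588),interpolation=cv2.INTER_CUBIC); cv2.imwrite('pics/w1b.png',q[:,:,::-1])
```

```text
{'mtx': array([[295.89131219,   0.        , 276.00816299],
       [  0.        , 295.89131219, 211.92204795],
       [  0.        ,   0.        ,   1.        ]]), 'tool_from_camera': array([[ 8.26547364e-04,  2.50490627e-01, -9.68118672e-01,
        -1.59395051e-01],
       [ 3.22436607e-04,  9.68118885e-01,  2.50490958e-01,
         6.69810212e-02],
       [ 9.99999606e-01, -5.19199541e-04,  7.19428764e-04,
         1.78845482e-04],
       [ 0.00000000e+00,  0.00000000e+00,  0.00000000e+00,
         1.00000000e+00]])} [[-0.    -0.631 -0.776]
 [ 0.    -0.776  0.631]
 [-1.     0.     0.   ]] [-10.5   0.2 -22.9  -0.  -66.9 -28.6]
```

View pics/w1b.png

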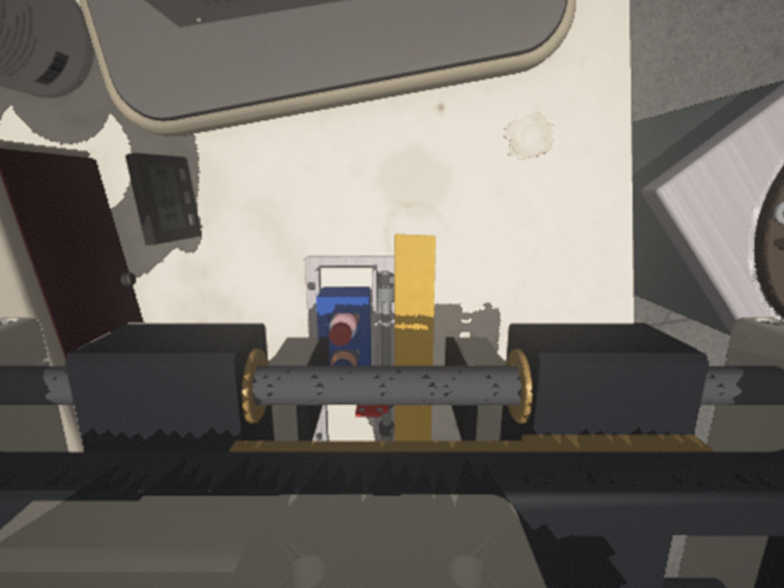

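The wrist view shows the bar's tail end at about (394–437, 235), the rack tail at about (317–371, 288), and the loading end of the lane at about row 260. I'll zoom in there for precise lane coordinates.

Run:
```python
from h import *
p=cv2.imread('pics/w1.png')[155:245,205:325]; cv2.imwrite('pics/w1c.png',cv2.resize(p,(780,585),interpolation=cv2.INTER_CUBIC))
```

```text
(no output)
```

View pics/w1c.png

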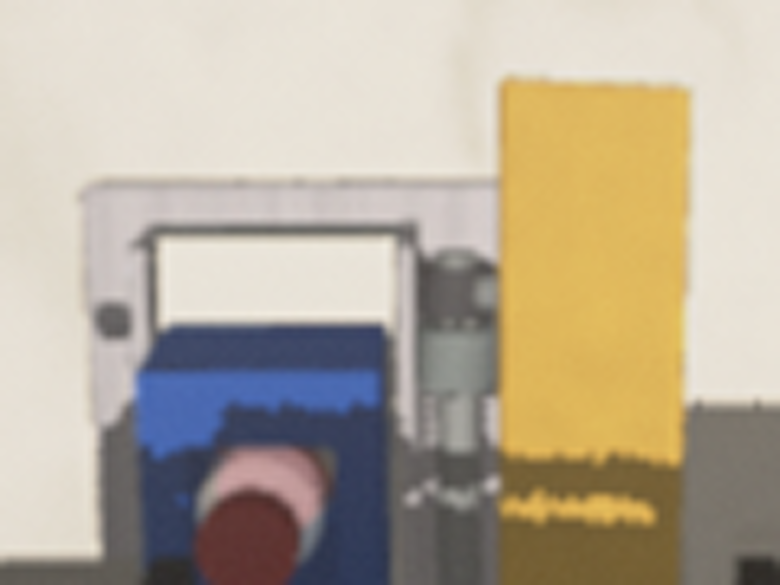

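Run:
```python
from h import *
z=np.load('w1.npz'); c=calibration('wrist'); A=np.eye(4);A[:3,:3]=z['R'];A[:3,3]=z['pos']; Tw=A@c['tool_from_camera']
p0=np.load('p.npy')
uw=np.array([(137,370),(383,372),(155,326),(385,326),(500,80),(690,90),(158,236),(395,236)])/6.5+[205,155]-.4
bar=[(40,44,61),(40,75,79),(-160,44,61),(-160,75,79)]
ub=np.array([(172,262),(130,300),(492,513),(462,566)])/4.6+[255,175]-.4
rk=[(40,-22,64),(-40,-22,64),(-40,22,64),(40,22,64)]
ur=np.array([(360,240),(488,340),(432,408),(303,307)])/4.6+[255,175]-.4
def rw(p):
    s=p[3]-40
    L=[(s,-22,64),(s,22,64),(s,-22,24),(s,22,24),(-160,44,61),(-160,75,79),(-125,-24,24),(-125,24,24)]
    return (proj('wrist',lane(p,L),Tw)-uw).ravel()
def rt(p): return (proj('top',lane(p,bar+[(a+p[3],b,c) for a,b,c in rk]))-np.r_[ub,ur]).ravel()
print(rw(p0).reshape(-1,2).round(1))
for f in (rw,rt,lambda p:np.r_[rw(p),rt(p)]):
    r=least_squares(f,p0,x_scale=[.01,.01,.01,1],loss='soft_l1'); print(r.x.round(4),np.degrees(r.x[2]).round(2),r.fun.reshape(-1,2).round(1).tolist())
np.save('p.npy',r.x); p=r.x
a=p[2]; d=(z['pos'][:2]-p[:2])*1000; print('TCP lane',d@[np.cos(a),np.sin(a)],d@[-np.sin(a),np.cos(a)])
zz=z['R'][:,2]; print('yaw err deg',np.degrees(np.arctan2(-(np.r_[-np.sin(a),np.cos(a),0]@z['R'][:,1]),np.r_[-np.sin(a),np.cos(a),0]@zz)))
```

```text
[[-0.8  0.9]
 [-1.2  0.8]
 [ 1.5 -0.1]
 [-0.1  0.1]
 [-0.   0.1]
 [-0.2  0.4]
 [-1.   0.2]
 [-0.2  0.4]]
[  0.496   -0.1917   0.8864 -67.4026] 50.79 [[-0.4, 0.5], [-0.8, 0.2], [1.9, -0.4], [0.3, -0.4], [0.2, -0.2], [0.1, 0.0], [-0.6, 0.1], [0.2, 0.2]]
[  0.4969  -0.1921   0.8824 -67.0195] 50.56 [[-0.7, -1.2], [-0.1, 0.8], [0.2, 0.4], [-0.2, 0.7], [-0.2, -0.8], [0.2, -0.4], [0.5, 0.3], [0.2, -0.2]]
[  0.4964  -0.1921   0.8828 -67.1788] 50.58 [[-0.6, 0.5], [-0.9, 0.4], [1.8, -0.4], [0.1, -0.2], [0.3, -0.1], [0.1, 0.2], [-0.7, -0.0], [0.1, 0.2], [-0.7, -1.0], [-0.1, 1.0], [0.3, 0.6], [-0.2, 0.9], [-0.2, -0.6], [0.3, -0.1], [0.6, 0.6], [0.3, 0.1]]
TCP lane -127.55938062204538 37.61571094541593
yaw err deg 0.288584369225296
```

Run:
```python
from h import *
d=np.load('pics/w1.npy'); c=calibration('wrist'); K=c['mtx'];T=c['tool_from_camera']
v,u=np.mgrid[0:420,0:560]; q=(np.stack([(u-K[0,2])/K[0,0]*d,-(v-K[1,2])/K[1,1]*d,-d,0*d+1],-1)@T.T)[...,:3]*1000
m=(d>0)&(q[...,0]<8)&(q[...,0]>-75)
P=q[m]
for a in range(-75,8,6):
    s=P[(P[:,0]>=a)&(P[:,0]<a+6)&(abs(P[:,1])<25)]
    for sg in(-1,1):
        t=s[s[:,2]*sg>0]
        if len(t)>3: print(a,sg,len(t),'z',np.percentile(t[:,2],[1,99]).round(),'y',np.percentile(t[:,1],[1,99]).round())
```

```text
-75 -1 677 z [-81. -27.] y [ 5. 19.]
-75 1 915 z [27. 82.] y [-25.  19.]
-69 -1 251 z [-81. -27.] y [ 4. 16.]
-69 1 281 z [27. 82.] y [-25.  16.]
-63 -1 117 z [-28. -27.] y [ 1. 13.]
-63 1 110 z [27. 28.] y [-0. 12.]
-57 -1 98 z [-27. -27.] y [-4.  9.]
-57 1 102 z [27. 28.] y [-4. 10.]
-51 -1 314 z [-27. -23.] y [-8.  5.]
-51 1 313 z [24. 28.] y [-8.  5.]
-45 -1 64 z [-23. -23.] y [-9.  2.]
-45 1 63 z [24. 24.] y [-9.  3.]
-39 -1 43 z [-37. -23.] y [-9. 12.]
-39 1 44 z [24. 34.] y [-10.  12.]
-33 -1 148 z [-39. -23.] y [-9. 12.]
-33 1 151 z [24. 40.] y [-9. 12.]
-27 -1 190 z [-39. -23.] y [-9. 12.]
-27 1 189 z [24. 40.] y [-8. 12.]
-21 -1 173 z [-39. -23.] y [ 5. 12.]
-21 1 173 z [24. 39.] y [ 5. 12.]
-15 -1 155 z [-38. -23.] y [ 2. 12.]
-15 1 153 z [24. 39.] y [ 2. 12.]
-9 -1 86 z [-39. -23.] y [-1. 12.]
-9 1 83 z [24. 39.] y [-0. 12.]
-3 -1 17 z [-26. -23.] y [-2. 10.]
-3 1 22 z [24. 27.] y [-2. 10.]
```

Run:
```python
from h import *
d=np.load('pics/w1.npy'); c=calibration('wrist'); K=c['mtx'];T=c['tool_from_camera']
v,u=np.mgrid[0:420,0:560]; q=(np.stack([(u-K[0,2])/K[0,0]*d,-(v-K[1,2])/K[1,1]*d,-d,0*d+1],-1)@T.T)[...,:3]*1000
P=q[(d>0)]; P=P[(abs(P[:,1])<25)&(P[:,2]>20)&(P[:,2]<60)]
for a in np.arange(-14,4,1.):
    t=P[(P[:,0]>=a)&(P[:,0]<a+1)]
    if len(t): print(a,len(t),'z',t[:,2].min().round(1),t[:,2].max().round(1),'y@z>30',np.sort(t[t[:,2]>30][:,1]).round(1)[::5], 'y@z<28',np.sort(t[t[:,2]<28][:,1]).round(1)[::4])
for s in (P[(P[:,1]>11)&(P[:,0]>-25)],): print(s[:,2].min(),s[:,2].max(),s[:,0].max())
```

```text
-14.0 16 z 24.7 39.4 y@z>30 [10.9 11.3 11.4] y@z<28 [9.5]
-13.0 37 z 23.9 39.1 y@z>30 [11.  11.1 11.5] y@z<28 [2.6 5.4 7.6 9.6 9.8]
-12.0 18 z 24.1 37.2 y@z>30 [11.  11.2] y@z<28 [ 7.7 11.2]
-11.0 28 z 23.9 39.0 y@z>30 [10.9 11.2 11.5] y@z<28 [ 1.3  9.6 10.1]
-10.0 27 z 23.9 39.4 y@z>30 [10.9 11.1 11.5] y@z<28 [2.7 7.9 9.7]
-9.0 26 z 23.9 39.1 y@z>30 [11.  11.3] y@z<28 [ 3.7  8.1  9.9 11.1]
-8.0 17 z 23.9 38.1 y@z>30 [11.2 11.3 11.4] y@z<28 [ 1.2 11.3]
-7.0 20 z 23.7 39.5 y@z>30 [10.4] y@z<28 [-0.2  3.5  9.7  9.9]
-6.0 7 z 23.8 27.2 y@z>30 [] y@z<28 [1.6 6.7]
-5.0 9 z 23.9 26.7 y@z>30 [] y@z<28 [ 3.9  9.2 10.2]
-4.0 4 z 23.9 25.8 y@z>30 [] y@z<28 [-1.]
-3.0 11 z 23.9 26.5 y@z>30 [] y@z<28 [-1.8  1.6 10. ]
-2.0 9 z 24.0 27.1 y@z>30 [] y@z<28 [1.8 4.8 9.9]
-1.0 2 z 24.1 24.1 y@z>30 [] y@z<28 [4.]
20.002787413624063 59.428953361920065 241.85083261811099
```

Fit residuals are about 1 px and the two cameras agree to about 1 mm. The rack is at lane x ≈ -67 (tail at -107). The fingertip pads are about 3.5 mm thick, and the finger bodies stand about 11 mm ahead of the centre line. With a 66 mm opening, a TCP at lane y = 34 puts the tips at y ≈ 68.7 and -0.7.

Emit:
move_arm --commands '[[[0,-0.45,-0.36,0.005],[2,0,0,0],[3,0,0,0],[3,0,0,0],[3,0,0,0],[2,0,0,0],[0.5,0,0,0],[0,0,0,0]]]' --jaw 6.6

```text
clock: 4.65
tool_pos: [0.3922, -0.2656, 0.1052]
orientation: [36.6, 89.9, 177.0]
force: [-0.4, 0.3, 0.7]
opening: 0.066
```

```bash
cat >> h.py <<'E'
def where():
    p=np.load('p.npy'); R,o=toolR(); a=p[2]; d=(o['tool_pos'][:2]-p[:2])*1000; Y=np.r_[-np.sin(a),np.cos(a),0]
    print('lane',round(d@[np.cos(a),np.sin(a)],1),round(d@Y[:2],1),(o['tool_pos'][2]*1000).round(1),'spin err',np.arctan2(-(Y@R[:,1]),Y@R[:,2]).round(4),'F',o['force'].round(1),'open',o['opening'].round(4),'t',o['clock'])
E
python3 -c "
from h import *
where()"
```

```text
Traceback (most recent call last):
  File "h.py", line 20, in where
    print('lane',round(d@[np.cos(a),np.sin(a)],1),round(d@Y[:2],1),(o['tool_pos'][2]*1000).round(1),'spin err',np.arctan2(-(Y@R[:,1]),Y@R[:,2]).round(4),'F',o['force'].round(1),'open',o['opening'].round(4),'t',o['clock'])
                                                                                                                                                                                        ^^^^^^^^^^^^^^^^^^
AttributeError: 'float' object has no attribute 'round'
```

Emit:
move_arm --commands '[[[1.5,0,0,0],[1.2,0,0,0],[0.8,0,0,0],[0.8,0,0,0],[0.8,0,0,0],[0.8,0,0,0],[0.4,0,0,0],[0,0,0,0]]]'

```text
clock: 5.45
tool_pos: [0.39, -0.2642, 0.0426]
orientation: [9.4, 89.7, 149.7]
force: [-5.4, 10.4, 6.4]
opening: 0.0661
```

```bash
sed -i "s/o\['opening'\].round(4)/o['opening']/" h.py
python3 - <<'E'
from h import *
where()
p,d=save('top','t2'); s,_=save('side','s2')
a=cv2.resize(p[165:305,245:385],(560,560),interpolation=cv2.INTER_CUBIC); b=cv2.resize(s[180:300,160:320][:, 40:],(240*2//2,240),interpolation=cv2.INTER_CUBIC)
b=cv2.resize(s[190:300,160:320],(0,0),fx=1.5,fy=1.5,interpolation=cv2.INTER_CUBIC)
cv=np.zeros((560,800,3),np.uint8); cv[:,:560]=a; cv[:b.shape[0],560:560+b.shape[1]]=b; cv2.imwrite('pics/v2.png',cv[:,:,::-1])
E
```

```text
lane -123.3 36.4 42.6 spin err -0.0048 F [-5.4 10.4  6.4] open 0.06609228893609016 t 5.45
```

View pics/v2.png

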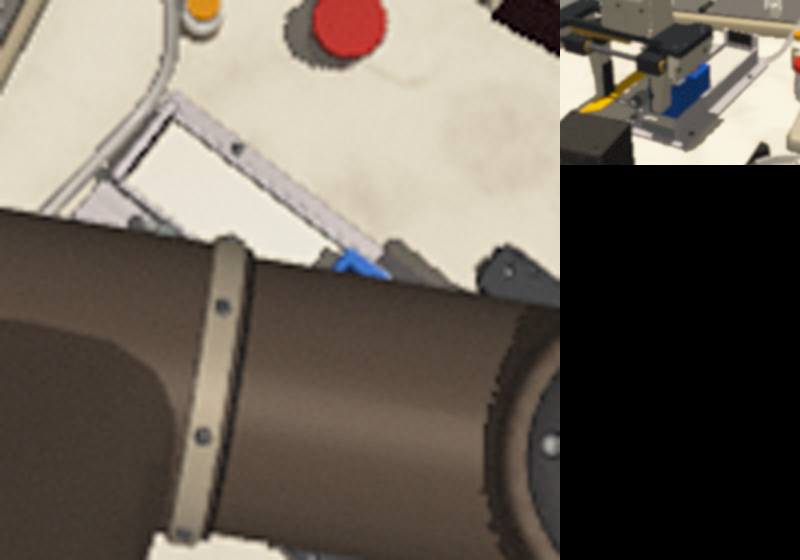

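The arm hides the bar in the top view. A lateral force of about 10 N in lane +y needs explaining, so I'll look at the side and wrist views in one composite.

Run:
```python
from h import *
s=cv2.imread('pics/s2.png'); w,_=save('wrist','w2'); where(); print(get_obs()['moment'])
b=cv2.resize(s[195:295,165:295],(0,0),fx=6,fy=6,interpolation=cv2.INTER_CUBIC)[:, :780]
b=cv2.resize(b,(440,338)); w=cv2.resize(w[:,:,::-1][120:340,160:400],(360,330),interpolation=cv2.INTER_CUBIC)
cv=np.zeros((340,800,3),np.uint8); cv[:338,:440]=b; cv[:330,440:]=w; cv2.imwrite('pics/v3.png',cv)
```

```text
lane -123.3 36.3 43.0 spin err -0.0048 F [-5.  10.9  6.4] open 0.06577589117079663 t 5.6
[ 4.17322792  2.32772033 -0.17133125]
```

View pics/v3.png

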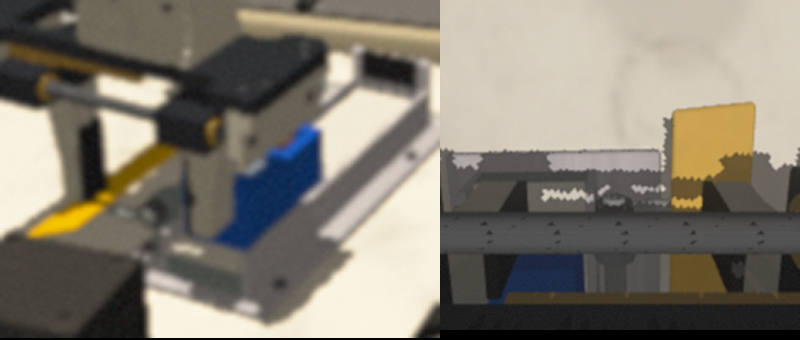

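The bar is down under finger 1 and finger 2 stands behind the rack. The side force fits bar-surface friction, since the surface moves outward as it turns. The tip at z = 43, y ≈ 71 puts the gate at about 0.86 rad, so I'll press 2.5 mm more and start sliding gently.

Emit:
move_arm --commands '[[[0.25,0,0,0],[0,-0.2,0,0],[0,-0.4,0,0],[0,-0.5,0,0],[0,-0.5,0,0],[0,-0.5,0,0],[0,-0.4,0,0],[0,0,0,0]]]'

```text
clock: 6.4
tool_pos: [0.4071, -0.2464, 0.0412]
orientation: [46.1, 89.9, -173.5]
force: [-6.1, 0.2, 6.2]
opening: 0.0664
```

Run:
```python
from h import *
s,_=save('side','s4'); where()
cv2.imwrite('pics/v4.png',cv2.resize(s[190:300,165:305],(700,550),interpolation=cv2.INTER_CUBIC)[:,:,::-1])
```

```text
lane -98.7 34.5 41.2 spin err -0.003 F [-6.5 -0.6  6. ] open 0.06568523703840727 t 6.45
```

View pics/v4.png

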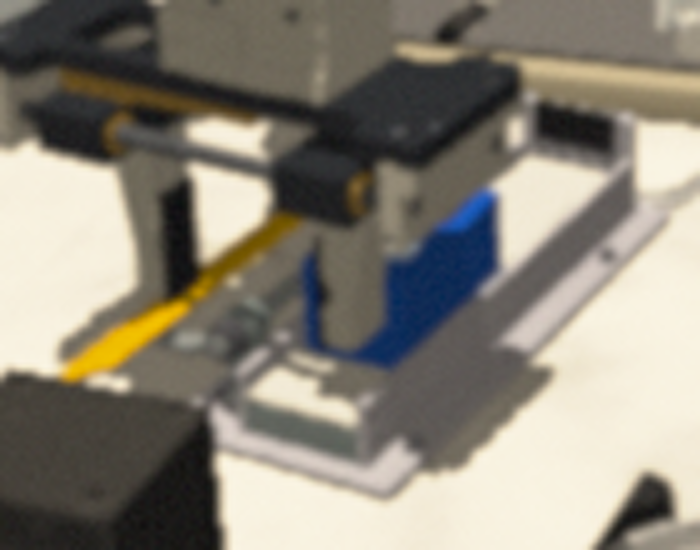

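Finger 2 pushes the rack tail cleanly and the bar stays down (gate about 0.93 rad by geometry). I'll creep the nose past the gate plane while watching the force.

Emit:
move_arm --commands '[[[0,-0.4,0,0],[0,-0.4,0,0],[0,-0.4,0,0],[0,-0.3,0,0]]]'

```text
clock: 6.85
tool_pos: [0.4163, -0.2352, 0.0412]
orientation: [51.6, 89.8, -168.0]
force: [-7.7, -4.7, 7.4]
opening: 0.0662
```

Emit:
move_arm --commands '[[[0,-0.5,0,0],[0,-0.6,0,0],[0,-0.6,0,0],[0,-0.6,0,0],[0,-0.6,0,0],[0,-0.6,0,0],[0,-0.6,0,0],[0,-0.4,0,0]]]'

```text
clock: 7.65
tool_pos: [0.4445, -0.2007, 0.0412]
orientation: [51.4, 89.8, -168.2]
force: [-9.2, -3.6, 8.3]
opening: 0.0658
```

Run:
```python
from h import *
where()
```

```text
lane -39.6 34.6 41.2 spin err -0.0033 F [-9.2 -3.6  8.3] open 0.06577507065593187 t 7.65
```

Emit:
move_arm --commands '[[[0,-0.5,0,0],[0,-0.6,0,0],[0,-0.6,0,0],[0,-0.6,0,0],[0,-0.6,0,0],[0,-0.6,0,0],[0,-0.5,0,0],[0,-0.3,0,0]]]'

```text
clock: 8.45
tool_pos: [0.4707, -0.168, 0.0411]
orientation: [51.1, 89.7, -168.6]
force: [-11.3, -5.1, 12.2]
opening: 0.066
```

Emit:
move_arm --commands '[[[0,-0.2,0,0],[0,-0.1,0,0]]]'

```text
clock: 8.65
tool_pos: [0.4724, -0.1658, 0.0411]
orientation: [51.1, 89.7, -168.5]
force: [-11.8, -6.3, 12.2]
opening: 0.0662
```

Run:
```python
from h import *
where()
```

```text
lane 5.0 35.2 41.1 spin err -0.0039 F [-11.8  -6.3  12.2] open 0.06615895603021878 t 8.65
```

Emit:
move_arm --commands '[[[0,-0.1,0,0],[0,-0.1,0,0],[0,-0.1,0,0]]]'

```text
clock: 8.95
tool_pos: [0.4742, -0.1637, 0.0411]
orientation: [51.5, 89.6, -168.2]
force: [-12.9, -6.8, 11.6]
opening: 0.0659
```

Emit:
move_arm --commands '[[[0,-0.1,0,0],[0,-0.05,0,0]]]'

```text
clock: 9.15
tool_pos: [0.475, -0.1626, 0.0411]
orientation: [51.7, 89.6, -168.0]
force: [-12.7, -9.0, 13.0]
opening: 0.0661
```

Run:
```python
from h import *
where()
```

```text
lane 9.2 35.3 41.1 spin err -0.0042 F [-12.7  -9.   13. ] open 0.06613716588498277 t 9.15
```

Emit:
move_arm --commands '[[[0,-0.1,0,0],[0,-0.05,0,0]]]'

```text
clock: 9.35
tool_pos: [0.475, -0.1624, 0.0412]
orientation: [56.6, 89.5, -163.0]
force: [-15.6, -15.9, 14.6]
opening: 0.0663
```

Emit:
move_arm --commands '[[[0,-0.1,0,0],[0,0,0,0]]]'

```text
clock: 9.55
tool_pos: [0.4751, -0.1624, 0.0412]
orientation: [58.4, 89.5, -161.4]
force: [-15.5, -18.2, 15.3]
opening: 0.0663
```

Run:
```python
from h import *
where()
```

```text
lane 9.4 35.4 41.2 spin err -0.0054 F [-15.5 -18.2  15.3] open 0.06625801883455129 t 9.55
```

The rack stopped at TCP lane x = 9.4 (8.8 predicted) with the push force rising, so it is against the stop. I'll back off with the bar still held, then check before lifting.

Emit:
move_arm --commands '[[[0,0.3,0,0],[0,0.5,0,0],[0,0.7,0,0],[0,0.7,0,0],[0,0.7,0,0],[0,0.5,0,0],[0,0.4,0,0],[0,0,0,0]]]'

```text
clock: 10.35
tool_pos: [0.4589, -0.1881, 0.0426]
orientation: [-135.5, 89.7, 4.9]
force: [1.2, 7.2, 7.9]
opening: 0.0661
```

Run:
```python
from h import *
where()
t,dt=save('top','t5'); s,_=save('side','s5'); w,_=save('wrist','w5')
a=cv2.resize(t[165:275,245:355],(400,400),interpolation=cv2.INTER_CUBIC); b=cv2.resize(s[180:290,185:295],(400,400),interpolation=cv2.INTER_CUBIC)
cv2.imwrite('pics/v5.png',np.hstack([a,b])[:,:,::-1])
```

```text
lane -20.8 31.6 42.6 spin err -0.0034 F [1.2 7.2 7.9] open 0.06608125097846472 t 10.35
```

View pics/v5.png

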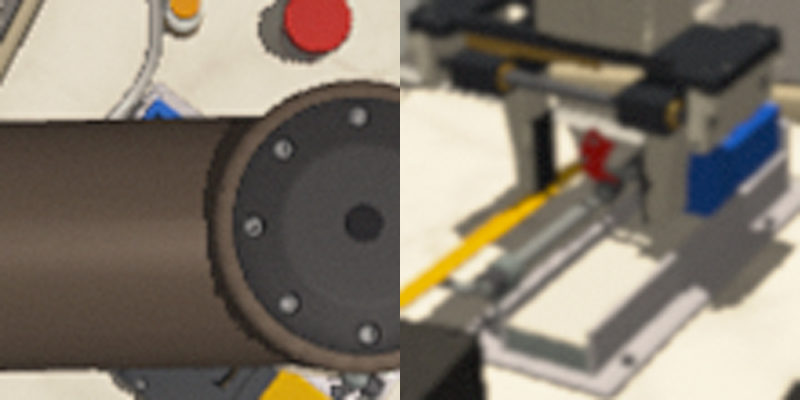

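The side view shows the gate leaf (red, about (600,155)) still swung up. The rack is at the far end and finger 2 stands clear behind the gate plane. I'll go back a little more, then raise slowly.

Emit:
move_arm --commands '[[[0,0.4,0.1,0],[0,0.3,0.1,0],[0,0,0,0],[-0.4,0,0,0],[-0.5,0,0,0],[-0.5,0,0,0],[-0.5,0,0,0],[-0.5,0,0,0]]]'

```text
clock: 11.3
tool_pos: [0.4498, -0.1928, 0.0645]
orientation: [49.9, 90.0, -169.7]
force: [1.3, -0.5, 1.4]
opening: 0.0662
```

Emit:
move_arm --commands '[[[-0.5,0,0,0],[-0.5,0,0,0],[-0.5,0,0,0],[-0.6,0,0,0],[-1,0,0,0],[-2,0,0,0],[-3,0,0,0],[-3,0,0,0]]]'

```text
clock: 12.1
tool_pos: [0.4493, -0.1926, 0.1762]
orientation: [33.6, 89.9, 173.9]
force: [-0.1, -0.4, -0.8]
opening: 0.0659
```

Emit:
move_arm --commands '[[[-2,3,0,0],[-1,4,0,0],[0,4.5,0,0],[0,4.5,0,0],[0,4.5,0,0],[0,4,0,0],[0,2,0,0],[0,0,0,0]]]'

```text
clock: 12.9
tool_pos: [0.2789, -0.398, 0.2053]
orientation: [11.9, 90.0, 152.0]
force: [-0.7, 0.3, 0.3]
opening: 0.0656
```

Run:
```python
from h import *
where()
t,dt=save('top','t6'); s,_=save('side','s6')
a=cv2.resize(t[165:275,245:355],(400,400),interpolation=cv2.INTER_CUBIC); b=cv2.resize(s[180:290,185:295],(400,400),interpolation=cv2.INTER_CUBIC)
cv2.imwrite('pics/v6.png',np.hstack([a,b])[:,:,::-1])
```

```text
lane -297.2 37.2 205.3 spin err -0.0073 F [-0.7  0.3  0.3] open 0.06558271832651967 t 12.9
```

View pics/v6.png

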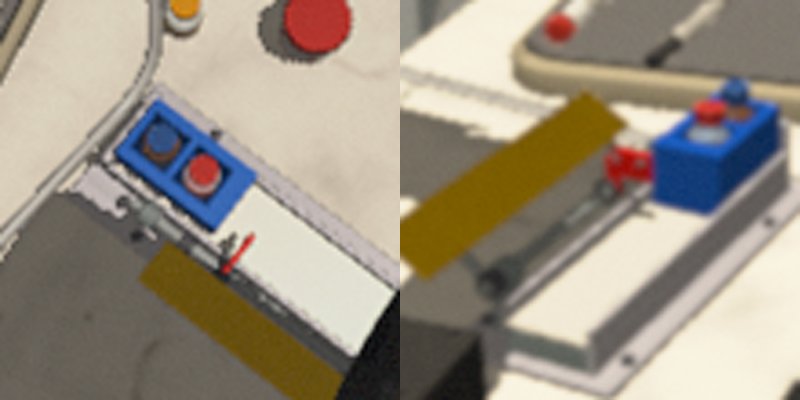

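The top view shows the rack at the stop end with both vials upright, the gate shut across the lane at (238,255) behind the rack, and the bar up. I'll check the rack position and gate numerically, and check that the bystanders haven't moved.

Run:
```python
from h import *
p=np.load('p.npy'); f=400/110
u=np.array([(157,100),(257,177),(218,230),(118,150)])/f+[245,165]-.4
rk=[(40,-22,64),(-40,-22,64),(-40,22,64),(40,22,64)]
r=least_squares(lambda s:(proj('top',lane(p,[(a+s[0],b,c) for a,b,c in rk]))-u).ravel(),[60.]); print('rack x',r.x,r.fun.reshape(-1,2).round(1).tolist())
t0,t6=cv2.imread('pics/top0.png'),cv2.imread('pics/t6.png')
# pixel-measured rack displacement between pictures, lane mm (blue hsv mask centroids at top height)
def ext(t):
    h=cv2.cvtColor(t,cv2.COLOR_BGR2HSV); m=cv2.inRange(h,(100,120,50),(125,255,255)); m[:175]=0;m[305:]=0;m[:,:255]=0;m[:,385:]=0
    v,x=np.nonzero(m); c=calibration('top');K=c['mtx'];T=c['T']
    ray=np.stack([(x-K[0,2])/K[0,0],-(v-K[1,2])/K[1,1],-np.ones(len(x))],-1)@T[:3,:3].T
    P=T[:3,3]+ray*((.064-T[2,3])/ray[:,2])[:,None]; l=(P[:,:2]-p[:2])@[np.cos(p[2]),np.sin(p[2])]*1000
    return np.percentile(l,[1,50,99])
print(ext(t0),ext(t6))
D=cv2.absdiff(t0,t6).max(2)>60
for n,(x,y,w,h) in dict(pot=(318,158,28,28),vial=(286,160,20,18),timer=(395,205,45,40),tray=(150,155,100,100)).items(): print(n,D[y:y+h,x:x+w].mean().round(3))
s0,s6=cv2.imread('pics/side0.png'),cv2.imread('pics/s6.png')
# stop face gap: projected home nose line vs seen
print('home nose crop px',((proj('top',lane(p,[(100,-22,64),(100,22,64),(20,-22,64),(20,22,64)]))+.4-[245,165])*f).round())
```

```text
rack x [60.88052235] [[0.7, -0.7], [0.7, -0.2], [-0.6, 0.3], [-0.6, 0.4]]
[-104.38977011  -62.52349087  -26.43336011] [ 23.07225364  64.76876178 100.94244186]
pot 0.0
vial 0.0
timer 0.188
tray 0.013
home nose crop px [[160.  98.]
 [117. 152.]
 [261. 177.]
 [217. 232.]]
```

Run:
```python
from h import *
a,b=[cv2.resize(cv2.imread(f'pics/{n}.png')[180:280,350:450],(400,400)) for n in('top0','t6')]
cv2.imwrite('pics/v7.png',np.hstack([a,b]))
```

```text
(no output)
```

View pics/v7.png

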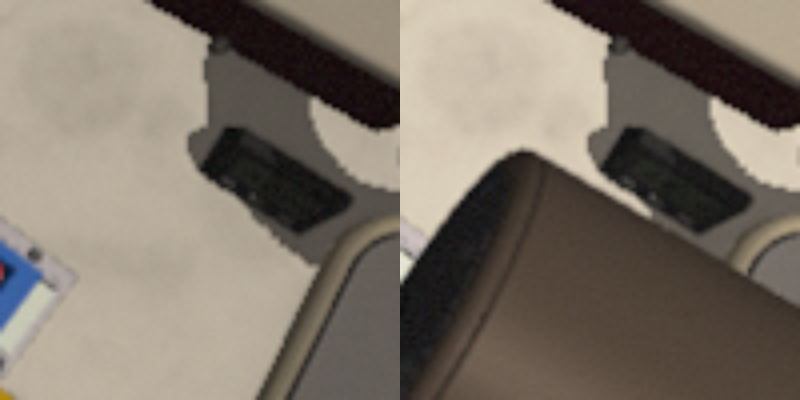

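The timer is at the same pixels in both pictures. The difference was only the arm link passing over that view. The robot touches nothing (force about 0), so I'm handing in.

```bash
python3 -c "
from plant import *
print(close_job())"
```

```text
the job is handed in; nothing more can be done
None
```

I handed the job in at about 13 s, with the rack home against the end stop and the gate shut behind it. One finger held the yellow bar down (gate at about 0.93 rad, worked out from the fingertip position) while the other pushed the rack's tail along the lane. The push force rose to about 24 N at the end stop. I then drew back behind the gate with the bar still down, raised it slowly and moved clear.

**Last checks:**
- **Rack:** the top camera puts it at lane x ≈ 60.9 mm, with home at 60 and about 1 mm of uncertainty. Both vials are standing in their pockets.
- **Gate:** the leaf is across the lane behind the rack and the bar is up.
- **Other things on the bench:** the pot, orange vial and timer have not moved. The timer area showed a picture difference, but that was only the arm passing over it. The tray with the pen, stopcock and tube showed almost no change (1.3 % of pixels), and I did not look at those three one by one.
- **Robot:** nothing is touching the gripper; the wrist force was under 1 N.

The one surprise was a side force of about 11 N when I first pressed the bar. I put it down to friction from the bar's surface moving outward as it turned; it fell to about 4 N once sliding began.

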